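Set the thread-guide arm upright in its screw clamp

TASK

The thread-guide arm held in the bench clamp leans over forwards. Back the clamp screw off just enough to free the bar (less than half a turn), swing the arm until it stands upright, then retighten the screw firmly so that the arm stays there. Leave the thread cone and the pattern weights where they are.

Things in the scene. Friction and masses are not known exactly. Their poses are not given: they have to be found in the camera images.
- clamp_base (a point): Dark steel bench clamp fixed to the table: foot 130 x 100 x 12 mm, inclined saddle and yoke, about 175 mm tall with its knob. The point is on the table under the middle of the held bar; x points to the clamp's rear, y along the bar towards the guide arm, z up. Position and yaw differ each time.
- guide_bar: Held part: round aluminium bar, 36 mm diameter, 175 mm long, level, along its y; origin on its axis in mid clamp, 85 mm above the table. A flat guide arm at y = +85 mm stands out along the body's z to 102 mm from the axis; ring eye above, to 130 mm. The bar only turns about its axis. It starts leaning to the front 0.4 to 1.0 rad; upright: z up. Freed, it takes 2 N at the arm and stays where left.
- guide_grip (a point): Middle of the flat guide arm, 85 mm from the bar's axis: where to take it (12 mm thick along y of guide_bar, 16 mm wide along x). Axes as body guide_bar. While clamped, the arm resists 5 N or more here.
- knob_grip (a point): Centre of the clamp screw's round black fluted knob, 42 mm diameter, 20 mm high, free all round; the yoke lies 29 mm below it along the screw. z is the screw's axis, pointing outwards: it leans 25 degrees from vertical towards the clamp's front. The point moves out 2.5 mm per rad of loosening but does not turn. Hold the tool along this axis.
- clamp_pad: Rubber-faced pad and spindle, 28 mm wide; presses on the middle of the bar; z outwards along the screw. Tightness at the start differs: the pad comes free after 0.3 to 0.7 rad of loosening (counterclockwise seen from outside). The screw has 0.35 N m of friction; once the pad touches it also pushes back, by 0.35 N m at 1 rad past touch: firm, tighter than at the start. 2 rad past does no harm.
- thread_cone_3: Cone of green thread, 150 mm tall, 100 mm across, standing loose to the right of the clamp; leave alone. Origin under its middle.
- pattern_weight_1: Grey pattern weight, 72 mm diameter, 52 mm tall, loose, in front of the clamp on the left; leave alone. Origin under its middle.
- pattern_weight_0: Black pattern weight, 72 mm diameter, 52 mm tall, loose, behind the clamp on the right; leave alone. Origin under its middle.
Things that resemble listed ones, but are neither listed nor needed, are in the scene too. There is more than one size of the part that bears clamp_base; the job needs the larger.

How it is judged:
On the way, in this order (a step that is already met when the one before it is completed fails the run):
1. the screw is backed off until the pad no longer presses, the arm still where it was (contact force between clamp_pad and guide_bar below 3 N and distance of guide_grip from where it was at the start of the episode below 0.02 m), for 0.2 s.
2. the arm is swung upright while the clamp is free (contact force between clamp_pad and guide_bar below 6 N and angle between guide_grip's own z axis and vertical below 0.1 rad), for 0.2 s.
At the end, for the whole second after the job is handed in: The guide arm stands upright within 0.1 rad (6 degrees) and at rest, the clamp pad presses on the bar with more than 80 N, and the gripper has let go (angle between guide_grip's own z axis and vertical below 0.1 rad and contact force between clamp_pad and guide_bar above 80 N and angular speed of guide_bar below 0.05 rad/s); the robot touches nothing.
It fails at once if the screw is backed off well beyond half a turn (distance of knob_grip from where it was at the start of the episode above 0.009 m).
It fails at once if the thread cone or a pattern weight is shifted by more than 20 mm (distance of any of thread_cone_3, pattern_weight_1, pattern_weight_0 from where it was at the start of the episode above 0.02 m).
It also fails if it takes over 48 s, if anything falls off the work surface, if the arm or the gripper's body presses on something with over 40 N, if the wrist force passes 120 N, or if a joint passes its speed limit or range.

ROBOT

A 6-joint arm with a two-finger parallel gripper is mounted at the origin on a cart in front of the work surface, level with it; the furniture and walls round the work are solid. World frame = base frame: x ahead of the robot, y to its left, z up, the work surface at z = 0. Lengths are in m, angles in rad, forces in N, time in s.
With the tool pointing down it reaches from about 0.15 to 0.775 m from the base axis. Payload 6.1 kg.
Tool frame: the origin (TCP) lies midway between the tips of the shut fingers; the grasp point (between the pads) lies 19 mm behind it; z points along the fingers, x is the direction in which the jaws open and shut, and the axes are right-handed (so a half turn about z gives the same grasp; the last joint's range is limited). The gripper opens to 85 mm and grips with 20 to 120 N. Pads are 22 mm wide; open, the fingers measure 114 mm over their backs; the gripper's body (76 mm by 85 mm) begins 54 mm behind the grasp point. The pads swing forward as they close: fully open they stand 13 mm farther back than shut.
Start: joints at [-1.192, 0.126, -0.04, 1.405, 0, 1.571], TCP at [0.194, -0.488, 0.231] pointing down, gripper open.
Joint ranges: [-2.72, 2.72], [-0.95, 1.95], [-1.27, 1.35], [-1.78, 2.02], [-1.46, 1.47], [-3.14, 3.14]. Speed limits (rad/s): [2.39, 2.39, 3.01, 3.14, 3.14, 3.14].

INTERFACE

Orientations are given as a unit quaternion [w, x, y, z].
In Python, from cell import read_state, camera, sign_off gives the robot as it stands.
- The arm moves only by the shell command python3 -m pendant 'ROWS'. ROWS is JSON, a list of rows, each a list of 7 numbers: the gripper's target within -1 to 1 (shut at 1, half-way at 0, fully open at -1), then the shift along the tool's x, y, z in mm, then the turn, a rotation vector about the tool's x, y, z in degrees. A call has 1 to 20 rows; each row shifts and turns the commanded pose from where the row before left it, along the tool's axes as they then stand; what a row does not reach is not made up. A row lasts 1/10 s, in which the tool goes at most 50 mm and 8.59 degrees, less where a joint would pass 70% of its speed; a pose out of reach is approached as far as the arm can. A call with a gripper value outside its range is refused whole. The fingers move at their own pace and stop on an object; the grip force is fixed at half the most. Time passes only in rows, so rows that do not move let the fingers close. It gives the time, the measured TCP pose, the force and the opening at its end, in the units of the state.
- read_state(): the state, without advancing time (a new reading comes with each control period).
- camera(name): name is "scene" or "top"; returns a dict with "image" (480x640x3 uint8, red, green, blue), "z_map" (480x640 float32, m along the optical axis (not along the pixel's ray), 0 where there is no reading), "fovy" (degrees; the focal length in pixels is half the picture's height over the tangent of half this angle, whatever the lens; pixels are square), "cx", "cy" (the principal point, pixels), "k1" (the pictures are not rectified: a ray, as slopes to the right and down, at radius r is drawn at 1 + k1 r^2 times it, then the intrinsics apply), "T" (4x4, takes a point from camera to world coordinates). Camera axes: x right, y down, z forward; pixel columns grow to the right and rows downward; lengths in m; the calibration is good to about 2 mm. A picture is of the moment at which its call begins.
- sign_off(): hands the job in, once; it reports no verdict.
The state is a dict: "t": time; "joints": joint angles; "qvel": joint speeds; "effort": joint torques, N m; "position": TCP position; "tcp_rot": TCP orientation; "force": force on the tool from outside, world axes, zero at the start; "ft_torque": the same for the moment, N m; "finger_gap": finger opening in m.
Only numpy, scipy, OpenCV 4.12 (cv2) and the standard library are available. Lean on these libraries where they do the work, as an engineer would, in place of code of your own. Each camera call takes 0.05 s, during which the arm holds its last target.

## Working session

There is one attempt and no reset: what is moved stays moved. The work goes in short steps, Python scripts to look and compute and a shell command to move; the robot and the scene stay as the last step left them, time stands still between calls to the robot, and variables do not carry over. Pictures are saved under pics/ and viewed, and the job is handed in when it is done.

```bash
ls; mkdir -p pics; cat > h.py <<'E'
import numpy as np, cv2
from cell import read_state, camera, sign_off
def save(name,img): cv2.imwrite('pics/'+name, cv2.cvtColor(img,cv2.COLOR_RGB2BGR))
E
python3 - <<'E'
from h import *
np.set_printoptions(precision=4,suppress=True)
import pickle
d={}
for n in("scene","top"):
    c=camera(n); d[n]=c; save(n+'0.png',c["image"]); print(n,{k:c[k] for k in("fovy","cx","cy","k1")}); print(c["T"])
pickle.dump(d,open('c0.pkl','wb'))
print(read_state())
E
```

```text
pics
scene {'fovy': 56.910514645169165, 'cx': 317.07468059699744, 'cy': 241.5401515039867, 'k1': -0.07056682705659152}
[[-0.8867 -0.2563  0.3848  0.1547]
 [-0.4623  0.481  -0.7449  0.5603]
 [ 0.0058 -0.8384 -0.545   0.5892]
 [ 0.      0.      0.      1.    ]]
top {'fovy': 46.688204648226076, 'cx': 320.3192583532398, 'cy': 247.85917683990937, 'k1': 0.014223374805528722}
[[ 0.0226 -0.9986  0.0477  0.4093]
 [-0.9997 -0.023  -0.0069 -0.0707]
 [ 0.008  -0.0475 -0.9988  1.0028]
 [ 0.      0.      0.      1.    ]]
{'t': 0.1, 'joints': array([-1.192 ,  0.1263, -0.0405,  1.4054, -0.    ,  1.5708]), 'qvel': array([ 0.0007, -0.0019,  0.0011, -0.0001, -0.0004,  0.0003]), 'effort': array([ -0.0004, -43.6904,  35.3606,   0.0137,   0.    ,  -0.    ]), 'position': array([ 0.194 , -0.4875,  0.2306]), 'tcp_rot': array([-0.0004,  0.8276, -0.5613, -0.0006]), 'force': array([-0.2021,  0.2507, -0.4987]), 'ft_torque': array([ 0.0468, -0.0178,  0.0408]), 'finger_gap': 0.08487024512157425}
```

View pics/scene0.png

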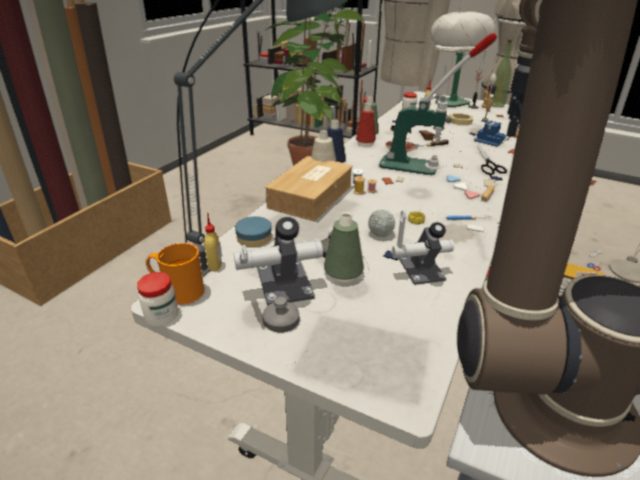

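View pics/top0.png

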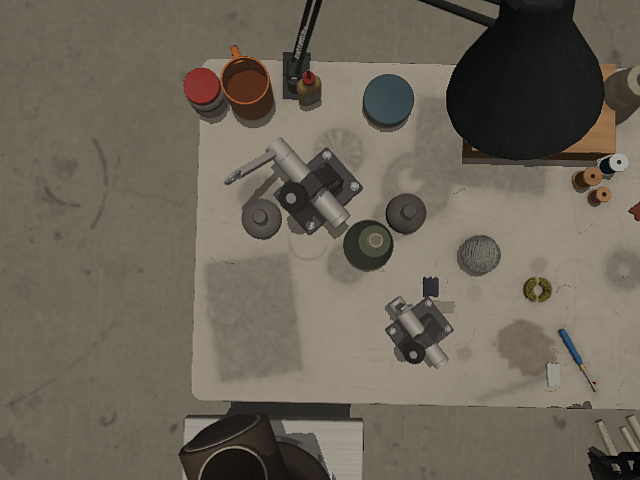

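```bash
cat >> h.py <<'E'
import pickle
def intr(c):
    f=240/np.tan(np.radians(c["fovy"])/2)
    K=np.array([[f,0,c["cx"]],[0,f,c["cy"]],[0,0,1.]]); return K,np.array([c["k1"],0,0,0,0.])
def ray(c,px):
    K,D=intr(c); p=cv2.undistortPoints(np.array(px,float).reshape(-1,1,2),K,D).reshape(-1,2)
    d=np.c_[p,np.ones(len(p))]; return c["T"][:3,3], d@c["T"][:3,:3].T
def onplane(c,px,z):
    o,d=ray(c,px); return o+d*((z-o[2])/d[:,2])[:,None]
def proj(c,P):
    K,D=intr(c); Ti=np.linalg.inv(c["T"]); R=Ti[:3,:3]
    return cv2.projectPoints(np.array(P,float).reshape(-1,1,3),cv2.Rodrigues(R)[0],Ti[:3,3],K,D)[0].reshape(-1,2)
def depthpts(c,px):
    K,D=intr(c); px=np.array(px); p=cv2.undistortPoints(px.astype(float).reshape(-1,1,2),K,D).reshape(-1,2)
    z=c["z_map"][px[:,1],px[:,0]]; return (np.c_[p,np.ones(len(p))]*z[:,None])@c["T"][:3,:3].T+c["T"][:3,3]
def tri(ca,pa,cb,pb):
    o1,d1=ray(ca,[pa]);o2,d2=ray(cb,[pb]);d1=d1[0];d2=d2[0]
    A=np.c_[d1,-d2]; s=np.linalg.lstsq(A,o2-o1,rcond=None)[0]
    a=o1+s[0]*d1;b=o2+s[1]*d2; return (a+b)/2,np.linalg.norm(a-b)
E
python3 - <<'E'
from h import *
d=pickle.load(open('c0.pkl','rb'))
a=d['top']['image'][125:245,215:375]; b=d['scene']['image'][205:335,220:380]
a=cv2.resize(a,None,fx=5,fy=5,interpolation=cv2.INTER_CUBIC); b=cv2.resize(b,(800,600)[:1]*1+(600,) if 0 else None,fx=4.6,fy=4.6,interpolation=cv2.INTER_CUBIC)
g=lambda x: np.clip(255*(x/255.)**.6,0,255).astype(np.uint8)
save('top0c.png',g(a)); save('scene0c.png',g(b))
E
```

```text
(no output)
```

View pics/top0c.png

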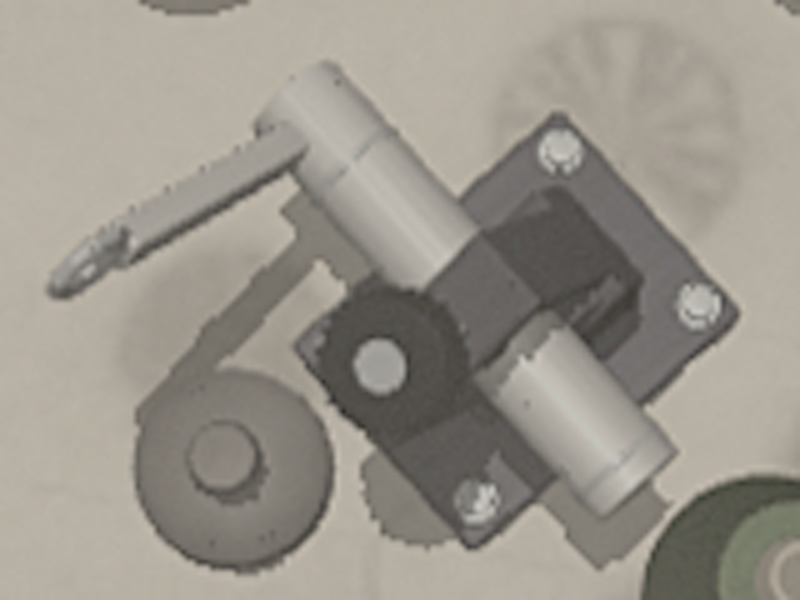

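View pics/scene0c.png

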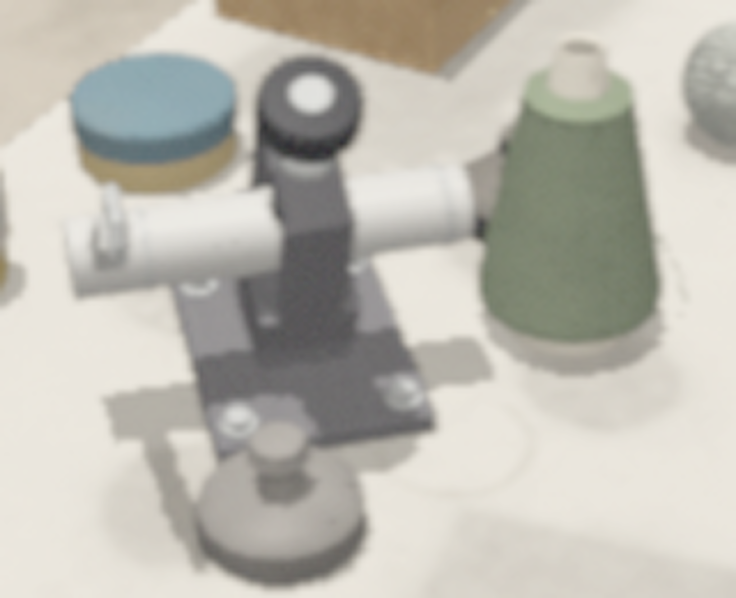

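```bash
python3 - <<'E'
from h import *
np.set_printoptions(precision=4,suppress=True)
d=pickle.load(open('c0.pkl','rb')); t=d['top'];s=d['scene']
C=lambda L: np.array(L)/5.+[215,125]
S=lambda L: np.array(L)/4.6+[220,205]
f=onplane(t,C([(560,112),(740,312),(470,548),(298,348)]),.012); print(f, f.mean(0))
print([np.linalg.norm(f[i]-f[i-1]) for i in range(4)])
e=f[0]-f[3]; e2=f[1]-f[2]; x=(e+e2);print('yaw x',np.degrees(np.arctan2(x[1],x[0]))); y=(f[0]-f[1]+f[3]-f[2]); print('yaw y',np.degrees(np.arctan2(y[1],y[0])))
k,err=tri(t,C((380,366)),s,S((312,94))); print('knobtop',k,err)
print('depth', depthpts(t,[(291,198)]), depthpts(s,[(288,225)]))
# bar centreline in top : silhouettes edges
ba=onplane(t,C([(297,88),(647,482)]),.103); print('bar',ba, np.degrees(np.arctan2(*(ba[0]-ba[1])[[1,0]])), np.linalg.norm(ba[0]-ba[1]))
# bar depth points
hsv=cv2.cvtColor(t['image'],cv2.COLOR_RGB2HSV)
for P in [(300,85),(330,70),(420,200),(560,370),(620,440)]:
    print(P, depthpts(t,[C(P).astype(int)]))
for n,P in {'w1':(222,455),'cone':(795,575)}.items(): print(n,depthpts(t,[C(P).astype(int)]))
for n,p,z in [('w1',(260,216),.052),('w0',(406,211),.052),('cone',(375,240),.15)]: print(n,onplane(t,[p],z))
print('eye',depthpts(t,[C((120,250)).astype(int),C((280,150)).astype(int),C((200,200)).astype(int)]))
E
```

```text
[[ 0.6377 -0.0855  0.012 ]
 [ 0.5669 -0.1517  0.012 ]
 [ 0.4798 -0.0568  0.012 ]
 [ 0.5501  0.0064  0.012 ]] [ 0.5586 -0.0719  0.012 ]
[np.float64(0.12694918497908225), np.float64(0.09691445258220499), np.float64(0.12873784259440774), np.float64(0.0945854412810145)]
yaw x -46.918026902477784
yaw y 42.51877872253245
knobtop [ 0.5216 -0.0312  0.1729] 0.001729203951618581
depth [[ 0.522  -0.0311  0.1782]] [[ 0.5175 -0.0269  0.1772]]
bar [[ 0.6225  0.0019  0.103 ]
 [ 0.4961 -0.1151  0.103 ]] 42.78973582862265 0.17218968945793023
(300, 85) [[0.6238 0.001  0.1018]]
(330, 70) [[ 0.6303 -0.0083  0.0964]]
(420, 200) [[ 0.5871 -0.039   0.1006]]
(560, 370) [[ 0.4093 -0.0707  1.0028]]
(620, 440) [[ 0.5097 -0.106   0.1022]]
w1 [[0.5069 0.0291 0.0518]]
cone [[ 0.4729 -0.1732  0.0108]]
w1 [[0.507  0.0273 0.052 ]]
w0 [[ 0.5215 -0.2231  0.052 ]]
cone [[ 0.464  -0.1604  0.15  ]]
eye [[0.5591 0.051  0.1525]
 [0.6009 0.0065 0.1078]
 [0.5776 0.0282 0.1404]]
```

```bash
cat >> h.py <<'E'
from scipy.spatial.transform import Rotation as Ro
def blob(img,ctr,win,lo,hi):
    x0,y0=int(ctr[0]-win),int(ctr[1]-win); g=cv2.cvtColor(img,cv2.COLOR_RGB2GRAY)[y0:y0+2*win+1,x0:x0+2*win+1]
    m=((g>=lo)&(g<=hi)).astype(np.uint8); n,l,st,c=cv2.connectedComponentsWithStats(m); i=1+np.argmax(st[1:,4]); return c[i]+[x0,y0],st[i,4]
def toolR(q): return Ro.from_quat(np.array(q)[[1,2,3,0]])
def need(s,pos,zax,xax):
    "mm shift in current tool axes, shift in target axes, rotvec deg"
    z=np.array(zax,float);z/=np.linalg.norm(z);x=np.array(xax,float);x-=z*(x@z);x/=np.linalg.norm(x)
    Rt=Ro.from_matrix(np.c_[x,np.cross(z,x),z]);R=toolR(s["tcp_rot"]);dp=(np.array(pos)-s["position"])*1000
    return R.inv().apply(dp),Rt.inv().apply(dp),np.degrees((R.inv()*Rt).as_rotvec())
E
python3 - <<'E'
from h import *
np.set_printoptions(precision=4,suppress=True)
d=pickle.load(open('c0.pkl','rb')); t=d['top'];s=d['scene']
print(t['image'][198,283:300].mean(1), s['image'][225,278:298].mean(1))
a,na=blob(t['image'],(291,198),8,90,255); b,nb=blob(s['image'],(288,225),7,90,255); print(a,na,b,nb)
print(tri(t,a,s,b), onplane(t,[a],.177))
# line of bar from top: yaw & center
yaw=np.radians(-47.3); X=np.array([np.cos(yaw),np.sin(yaw),0]);Y=np.array([-X[1],X[0],0]);u=np.cos(np.radians(25))*np.array([0,0,1])-np.sin(np.radians(25))*X
print(X,Y,u)
k=onplane(t,[a],.177)[0]
e=np.array([.6225,.0019,.085]); y=(k-e)@Y; c=e+y*Y
print('y',y,'clamp',c,'k rel',(k-c)@X,(k-c)[2], np.hypot((k-c)@X,(k-c)[2]), np.degrees(np.arctan2(-(k-c)@X,(k-c)[2])))
E
```

```text
[ 34.      32.3333  49.6667 110.     115.6667 111.6667 112.6667 113.3333
 114.3333 114.     114.3333 118.6667 118.      40.6667  33.3333  35.
  36.3333] [ 67.3333  67.6667  66.6667  72.3333 110.6667 168.6667 199.3333 205.3333
 205.     206.3333 206.3333 206.3333 200.3333 178.     129.      77.6667
  60.      57.3333  58.      66.3333]
[290.7051 197.6795] 78 [287.1807 224.9398] 83
(array([ 0.5224, -0.0307,  0.174 ]), np.float64(0.0013334431193912084)) [[ 0.5226 -0.0306  0.177 ]]
[ 0.6782 -0.7349  0.    ] [0.7349 0.6782 0.    ] [-0.2866  0.3106  0.9063]
y -0.09540575033143536 clamp [ 0.5524 -0.0628  0.085 ] k rel -0.04387430988951768 0.09200000000000004 0.10192622365358896 25.496225612923645
```

```bash
python3 -m pendant '[[-1,0,0,-35,0,0,0],[-1,0,0,-35,0,0,0],[-1,0,0,-30,0,0,0],[-1,0,0,0,0,0,-8],[-1,0,0,0,0,0,-8],[-1,0,0,0,0,0,-8],[-1,0,0,0,0,0,-8],[-1,0,0,0,0,0,-8],[-1,0,0,0,0,0,-8]]'; python3 -c "
from h import *;print(read_state()['joints'])"
```

```text
t: 1.0
position: [0.1941, -0.4876, 0.3308]
tcp_rot: [-0.0, 0.985, -0.173, -0.0]
force: [-0.7, -0.4, -0.3]
finger_gap: 0.0852
[-1.19200227e+00  1.49762743e-01  2.07364246e-01  1.62942305e+00
  3.15132663e-05  7.27284711e-01]
```

```bash
python3 - <<'E'
from h import *
np.set_printoptions(precision=4,suppress=True)
d=pickle.load(open('c0.pkl','rb')); t=d['top'];s=d['scene']
c=np.array([.5524,-.0628,.085]);X=np.array([.6782,-.7349,0]);Y=np.array([.7349,.6782,0]);u=np.array([-.2866,.3106,.9063])
F=np.c_[np.cross(Y,u),Y,u]
def grid(cam,x0,y0,w): 
    px=[(x,y) for y in range(y0-w,y0+w+1,2) for x in range(x0-w,x0+w+1,2)]
    P=depthpts(cam,px); q=(P-c)@F*1000; 
    r=np.hypot(q[:,0],q[:,1])
    sel=(r<30)&(q[:,2]>60)
    print(cam is t); 
    for a,b in [(0,5),(5,8),(8,12),(12,16),(16,19),(19,21),(21,24)]:
        k=sel&(r>=a)&(r<b); print(a,b,k.sum(), np.percentile(q[k,2],[10,50,90]) if k.any() else '')
    print('center of >85:', q[sel&(q[:,2]>85)][:,:2].mean(0))
grid(t,293,196,16); grid(s,287,228,18)
E
```

```text
True
0 5 9 [100.1636 103.027  104.4625]
5 8 13 [101.8777 103.8709 104.5435]
8 12 25 [100.8118 102.2521 103.939 ]
12 16 37 [100.1034 102.5497 104.0971]
16 19 35 [ 99.6663 102.0076 103.8155]
19 21 40 [ 90.2445 100.255  102.8916]
21 24 18 [ 86.9237  90.3984 100.0767]
center of >85: [ 2.7647 -0.7538]
False
0 5 5 [101.8268 103.4438 103.5951]
5 8 6 [102.1314 103.2438 104.0737]
8 12 18 [101.1973 102.5831 104.0683]
12 16 23 [ 63.9179 102.1696 104.1512]
16 19 16 [ 82.2372 100.9764 103.643 ]
19 21 12 [ 99.7449 101.1647 104.6418]
21 24 17 [ 91.7812  99.5457 103.015 ]
center of >85: [-9.8936  0.223 ]
```

```bash
cat >> h.py <<'E'
c0=np.array([.5524,-.0628,.085]);X=np.array([.6782,-.7349,0]);Y=np.array([.7349,.6782,0]);u=np.array([-.2866,.3106,.9063])
Kn=c0+.092*u
np.set_printoptions(precision=3,suppress=True)
E
python3 - <<'E'
from h import *
s=read_state()
for a in need(s,Kn+.08*u,-u,[0,1,0]): print(a)
E
```

```text
[ 127.183 -554.953   90.281]
[510.167 267.516  21.52 ]
[ -28.694    4.565 -105.219]
```

```bash
python3 -m pendant '[[-1,8.5,-37,3,0,0,0],[-1,8.5,-37,3,0,0,0],[-1,8.5,-37,3,0,0,0],[-1,8.5,-37,3,0,0,0],[-1,8.5,-37,3,0,0,0],[-1,8.5,-37,3,0,0,0],[-1,8.5,-37,3,0,0,0],[-1,8.5,-37,3,0,0,0],[-1,8.5,-37,3,0,0,0],[-1,8.5,-37,3,0,0,0],[-1,8.5,-37,3,0,0,0],[-1,8.5,-37,3,0,0,0],[-1,8.5,-37,3,0,0,0],[-1,8.5,-37,3,0,0,0]]'
python3 -m pendant '[[-1,0,0,0,-2.05,0.33,-7.5],[-1,0,0,0,-2.05,0.33,-7.5],[-1,0,0,0,-2.05,0.33,-7.5],[-1,0,0,0,-2.05,0.33,-7.5],[-1,0,0,0,-2.05,0.33,-7.5],[-1,0,0,0,-2.05,0.33,-7.5],[-1,0,0,0,-2.05,0.33,-7.5],[-1,0,0,0,-2.05,0.33,-7.5],[-1,0,0,0,-2.05,0.33,-7.5],[-1,0,0,0,-2.05,0.33,-7.5],[-1,0,0,0,-2.05,0.33,-7.5],[-1,0,0,0,-2.05,0.33,-7.5],[-1,0,0,0,-2.05,0.33,-7.5],[-1,0,0,0,-2.05,0.33,-7.5]]'
python3 - <<'E'
from h import *
s=read_state(); print(s['joints'])
for a in need(s,Kn+.06*u,-u,[0,1,0]): print(a)
E
```

```text
t: 2.4
position: [0.4859, -0.0417, 0.2889]
tcp_rot: [0.0, 0.984, -0.176, -0.0]
force: [-0.2, -0.4, 0.6]
finger_gap: 0.085
t: 3.8
position: [0.4852, -0.043, 0.2888]
tcp_rot: [0.217, 0.708, 0.672, -0.004]
force: [0.2, -0.4, -0.7]
finger_gap: 0.0854
[ 0.123 -0.174 -0.278  1.203 -0.353  0.128]
[48.029  2.549 57.926]
[47.854  2.658 58.066]
[-0.024  0.166 -0.159]
```

```bash
python3 -m pendant '[[-1,24,1.5,15,0,0,0],[-1,24,1,15,0,0.2,-0.2],[-1,0,0,28,0,0,0],[-1,0,0,0,0,0,0]]'
python3 - <<'E'
from h import *
s=read_state(); print(s['joints'])
for a in need(s,Kn-.015*u,-u,[0,1,0]): print(a)
for n in("scene","top"):
    c=camera(n); im=c["image"]
    a=im[130:270,200:390] if n=='top' else im[180:300,200:380]
    save(n+'1.png',np.clip(255*(cv2.resize(a,None,fx=4,fy=4,interpolation=cv2.INTER_CUBIC)/255.)**.6,0,255).astype(np.uint8))
E
```

```text
t: 4.2
position: [0.5077, -0.016, 0.2193]
tcp_rot: [0.214, 0.709, 0.672, -0.006]
force: [-0.7, -0.2, -0.5]
finger_gap: 0.0854
[ 0.177 -0.113 -0.375  1.07  -0.363  0.186]
[-0.519  2.657 72.038]
[-0.554  2.153 72.054]
[-0.399  0.023 -0.171]
```

View pics/scene1.png

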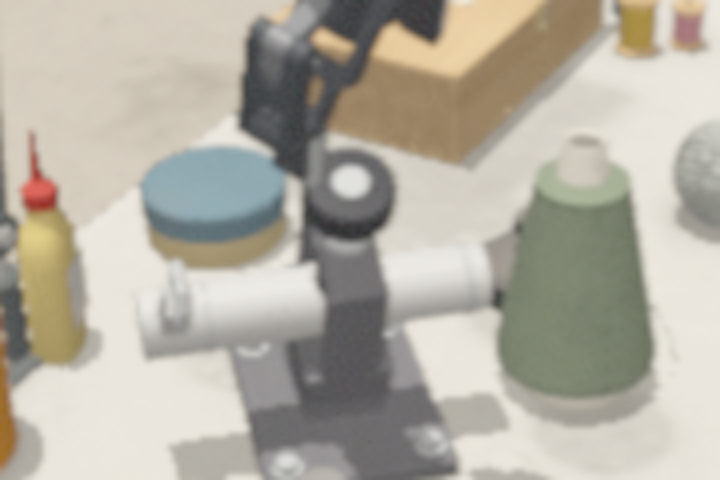

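View pics/top1.png

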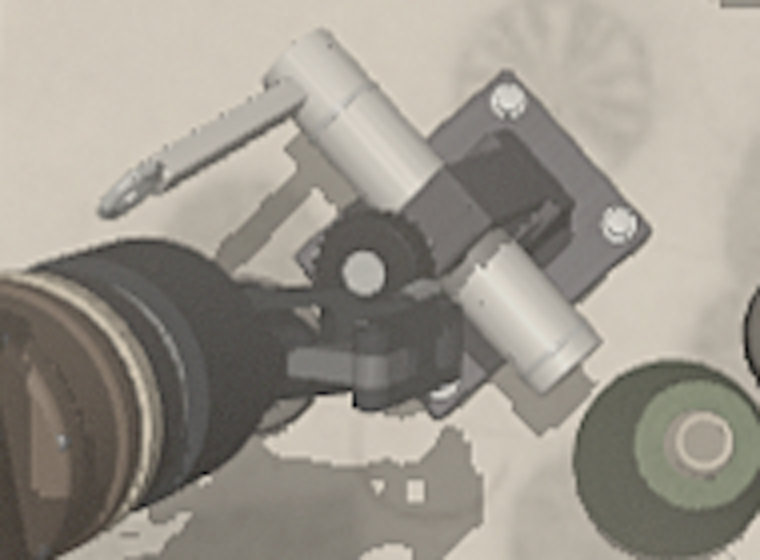

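```bash
python3 - <<'E'
from h import *
d=pickle.load(open('c0.pkl','rb')); t=d['top'];s=read_state(); R=toolR(s['tcp_rot'])
P=[s['position']+R.apply(np.array(v)/1000) for v in [(0,0,-13),(42,0,-13),(-42,0,-13),(57,0,-60),(-57,0,-60),(0,0,-73),(0,0,-150)]]
print((proj(t,P)-[200,130])*4); print((proj(t,[Kn+.01*u])-[200,130])*4)
print((proj(d['scene'],P)-[200,180])*4);print((proj(d['scene'],[Kn+.01*u])-[200,180])*4)
E
```

```text
[[300.243 296.993]
 [189.694 287.01 ]
 [414.327 307.284]
 [ 88.266 305.356]
 [408.891 335.585]
 [228.488 327.035]
 [118.331 373.138]]
[[364.311 269.162]]
[[ 355.395   86.74 ]
 [ 298.465  150.956]
 [ 409.201   26.135]
 [ 280.238  105.497]
 [ 438.277  -67.263]
 [ 364.574   -5.588]
 [ 378.499 -144.688]]
[[346.131 172.245]]
```

```bash
python3 -m pendant '[[-1,-0.5,2.3,20,-0.4,0,-0.2],[-1,0,0,20,0,0,0],[-1,0,0,17,0,0,0],[-1,0,0,15,0,0,0],[-1,0,0,0,0,0,0],[-1,0,0,0,0,0,0]]'
python3 - <<'E'
from h import *
s=read_state(); print(s['joints'],s['ft_torque'])
for a in need(s,Kn-.015*u,-u,[0,1,0]): print(a)
for n in("scene","top"):
    c=camera(n); im=c["image"]
    a=im[130:270,200:390] if n=='top' else im[180:300,200:380]
    save(n+'2.png',np.clip(255*(cv2.resize(a,None,fx=4,fy=4,interpolation=cv2.INTER_CUBIC)/255.)**.6,0,255).astype(np.uint8))
E
```

```text
t: 4.9
position: [0.5327, -0.0386, 0.1604]
tcp_rot: [0.219, 0.707, 0.672, -0.001]
force: [-0.4, -0.7, 0.2]
finger_gap: 0.0854
[ 0.118 -0.071 -0.473  0.894 -0.35   0.12 ] [ 0.265  0.29  -0.012]
[ 1.191 -3.938  4.461]
[ 1.204 -3.903  4.488]
[ 0.403 -0.024 -0.163]
```

View pics/scene2.png

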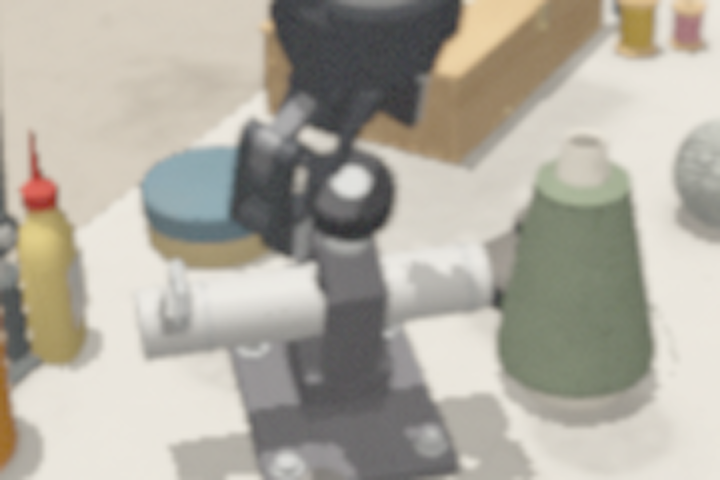

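View pics/top2.png

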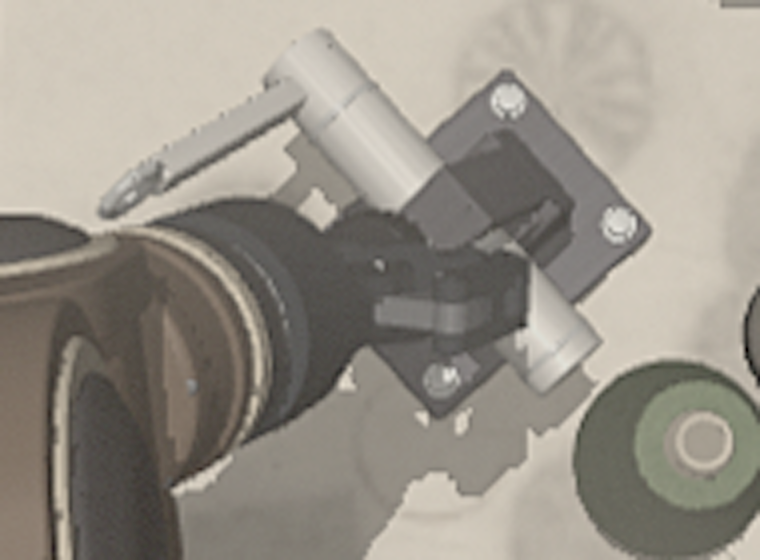

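```bash
python3 - <<'E'
from h import *
for i in range(3):
    s=read_state(); print(s['t'],s['position'],s['qvel']); camera('top')
for a in need(s,Kn-.015*u,-u,[0,1,0]): print(a)
E
```

```text
5.0 [ 0.533 -0.038  0.161] [ 0.003  0.001 -0.004 -0.006  0.001 -0.001]
5.05 [ 0.533 -0.038  0.161] [ 0.001  0.001 -0.006 -0.007  0.    -0.001]
5.1 [ 0.533 -0.038  0.16 ] [ 0.001  0.003 -0.007 -0.006 -0.    -0.001]
[ 0.848 -4.133  4.459]
[ 0.861 -4.095  4.491]
[ 0.451 -0.041 -0.133]
```

```bash
python3 -m pendant '[[-1,0.9,-4.1,4.5,0.45,0,-0.1],[-1,0,0,0,0,0,0],[-1,0,0,0,0,0,0]]'
python3 - <<'E'
from h import *
s=read_state(); print(s['t'])
for a in need(s,Kn-.015*u,-u,[0,1,0]): print(a)
E
python3 -m pendant '[[0,0,0,0,0,0,0],[0.05,0,0,0,0,0,0],[0.05,0,0,0,0,0,0]]'
```

```text
t: 5.45
position: [0.5297, -0.0391, 0.1531]
tcp_rot: [0.215, 0.707, 0.673, -0.004]
force: [0.7, 0.0, 0.1]
finger_gap: 0.0854
5.45
[-0.245  1.146 -1.454]
[-0.245  1.15  -1.451]
[-0.135 -0.02   0.007]
t: 5.75
position: [0.53, -0.0388, 0.1534]
tcp_rot: [0.215, 0.707, 0.673, -0.003]
force: [-1.7, 16.6, 4.2]
finger_gap: 0.0442
```

```bash
python3 -m pendant '[[0.05,1.2,0,0,0,0,0],[0.05,0,0,0,0,0,0]]';python3 -m pendant '[[0.1,0,0,0,0,0,0],[1,0,0,0,0,0,0],[1,0,0,0,0,0,0],[1,0,0,0,0,0,0]]'
```

```text
t: 5.95
position: [0.53, -0.0373, 0.1533]
tcp_rot: [0.215, 0.707, 0.673, -0.003]
force: [-2.8, 3.7, 4.1]
finger_gap: 0.041
t: 6.35
position: [0.53, -0.0373, 0.1535]
tcp_rot: [0.215, 0.707, 0.673, -0.003]
force: [-5.5, 3.9, 5.5]
finger_gap: 0.0403
```

```bash
python3 -m pendant '[[1,0,0,-0.3,0,0,-7],[1,0,0,-0.3,0,0,-7],[1,0,0,-0.3,0,0,-7],[1,0,0,-0.3,0,0,-7]]'; python3 -c "
from h import *
s=read_state();print(s['joints'],s['ft_torque']@u,s['finger_gap'])"
python3 -m pendant '[[1,0,0,-0.3,0,0,-7],[1,0,0,-0.3,0,0,-7],[1,0,0,-0.3,0,0,-7],[1,0,0,-0.35,0,0,-8]]'; python3 -c "
from h import *
s=read_state();print(s['joints'],s['ft_torque']@u,s['finger_gap'])
c=camera('scene');save('scene3.png',cv2.resize(c['image'][180:300,200:380],None,fx=4,fy=4))"
```

```text
t: 6.75
position: [0.5295, -0.0364, 0.1544]
tcp_rot: [0.208, 0.521, 0.826, -0.055]
force: [-5.5, 8.6, 5.5]
finger_gap: 0.0403
[ 0.122 -0.067 -0.48   0.893 -0.347 -0.369] -0.3793623528502855 0.04030051331948051
t: 7.15
position: [0.5289, -0.0357, 0.1553]
tcp_rot: [0.187, 0.298, 0.93, -0.105]
force: [-7.0, 10.2, 6.8]
finger_gap: 0.0401
[ 0.123 -0.068 -0.478  0.897 -0.346 -0.875] -0.4609336674577624 0.040074777564297406
```

View pics/scene3.png

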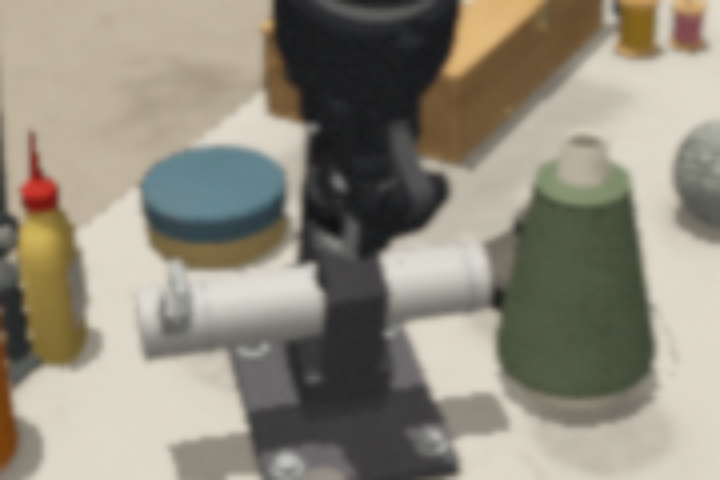

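```bash
python3 -m pendant '[[1,0,0,-0.35,0,0,-8],[1,0,0,0,0,0,0],[1,0,0,0,0,0,0],[-1,0,0,0,0,0,0],[-1,0,0,0,0,0,0],[-1,0,0,0,0,0,0],[-1,0,0,0,0,0,0],[-1,0,0,-25,0,0,0],[-1,0,0,-25,0,0,0],[-1,0,0,-30,0,0,0],[-1,0,0,-30,0,0,0],[-1,0,0,0,0,0,0]]'
python3 - <<'E'
from h import *
print(read_state()['joints'])
d={n:camera(n) for n in("scene","top")}; pickle.dump(d,open('c1.pkl','wb'))
for n in d: save(n+'4.png',d[n]['image'])
E
```

```text
t: 8.4
position: [0.499, -0.0022, 0.2596]
tcp_rot: [0.183, 0.235, 0.947, -0.118]
force: [1.6, -0.1, 0.3]
finger_gap: 0.0853
[ 0.213 -0.133 -0.306  1.161 -0.372 -0.917]
```

View pics/scene4.png

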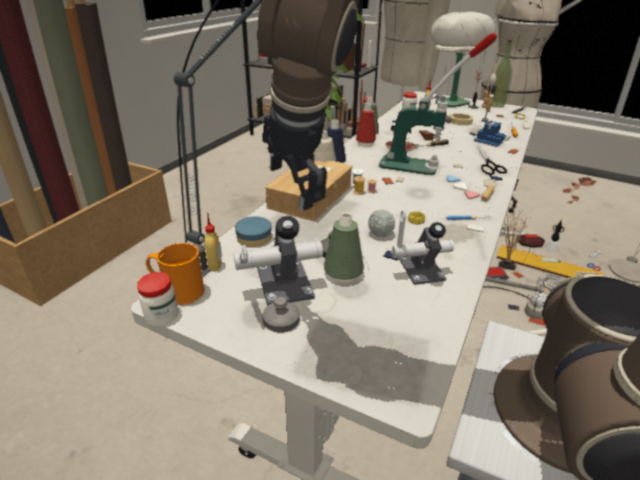

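View pics/top4.png

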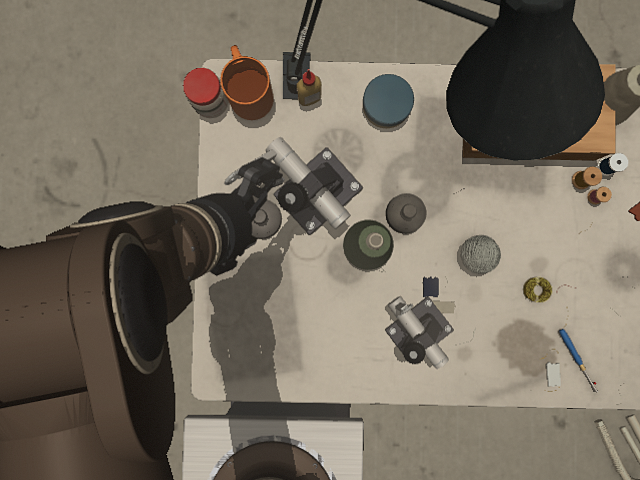

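```bash
python3 - <<'E'
from h import *
for f in('c0.pkl','c1.pkl'):
    d=pickle.load(open(f,'rb')); t=d['top'];s=d['scene']
    a,na=blob(t['image'],(291,198),8,90,255); b,nb=blob(s['image'],(288,225),7,120,255)
    p,e=tri(t,a,s,b); print(a,na,b,nb,p,e,(p-c0)@u)
d=pickle.load(open('c0.pkl','rb'));t=d['top']
# arm lean from depth: points of the arm near plane y=85
px=[(x,y) for y in range(135,200) for x in range(220,285)]
P=depthpts(t,px)-c0; q=np.c_[P@X,P@Y,P[:,2]]*1000
k=(abs(q[:,1]-85)<9)&(np.hypot(q[:,0],q[:,2])>28)&(np.hypot(q[:,0],q[:,2])<135)&(q[:,2]>0)
q=q[k]; print(k.sum(), q[:,1].mean(), np.percentile(q[:,1],[5,50,95]))
r=np.hypot(q[:,0],q[:,2]);th=np.arctan2(-q[:,0],q[:,2])
for a in range(28,135,10):
    m=(r>=a)&(r<a+10); print(a,m.sum(),np.median(th[m]),np.median(th[m]+np.arcsin(8/r[m])),np.median(q[m,1]))
E
```

```text
[290.705 197.679] 78 [287.167 224.924] 66 [ 0.522 -0.031  0.174] 0.001304337792483081 0.09921804293579044
[290.47 197.5 ] 66 [287.102 223.542] 59 [ 0.522 -0.03   0.177] 0.0012474221621605257 0.10211830315196396
489 83.43212763886093 [78.85  83.258 89.411]
28 42 0.6515707961449307 0.8963452393656033 83.0337794518367
38 45 0.6930881899716442 0.87548064024602 82.20738279219086
48 42 0.7251191253240532 0.8743899279918073 83.8505863280717
58 50 0.7521246044543513 0.878273212774014 82.12730874679778
68 45 0.7735713839031053 0.8826408191862068 83.25054392142638
78 49 0.7830210497141369 0.8793330517264616 82.54246421426411
88 49 0.7983619854127156 0.8861380618721879 82.72068210704737
98 59 0.8428902560570951 0.9183593536482093 82.2956307987493
108 37 0.9393349702168025 1.012918144661139 84.18257107434741
118 47 0.7847459977671895 0.8490245594243357 83.8332577553206
128 24 0.8564754978747149 0.9174519741013203 84.16489791616178
```

```bash
cat >> h.py <<'E'
th0=.88
def armz(th): return -np.sin(th)*X+np.cos(th)*np.array([0,0,1])
def G(r,th): return c0+.0835*Y+r*armz(th)
E
python3 - <<'E'
from h import *
s=read_state()
for sg in(1,-1):
    for a in need(s,G(.155,th0),-armz(th0),sg*Y): print(a)
E
```

```text
[34.246 99.689 49.043]
[ 82.6   -80.212  16.097]
[-17.144 -24.276 107.401]
[34.246 99.689 49.043]
[-82.6    80.212  16.097]
[ 22.152 -15.644 -69.317]
```

```bash
python3 -m pendant '[[-0.2,0,0,-10,0,0,0],[-0.1,0,0,0,2.215,-1.564,-6.93],[-0.1,0,0,0,2.215,-1.564,-6.93],[-0.1,0,0,0,2.215,-1.564,-6.93],[-0.1,0,0,0,2.215,-1.564,-6.93],[-0.1,0,0,0,2.215,-1.564,-6.93],[-0.1,0,0,0,2.215,-1.564,-6.93],[-0.1,0,0,0,2.215,-1.564,-6.93],[-0.1,0,0,0,2.215,-1.564,-6.93],[-0.1,0,0,0,2.215,-1.564,-6.93],[-0.1,0,0,0,2.215,-1.564,-6.93],[-0.1,0,0,0,0,0,0]]'
python3 - <<'E'
from h import *
s=read_state(); print(s['joints'])
for a in need(s,G(.155,th0),-armz(th0),-Y): print(a)
E
```

```text
t: 9.7
position: [0.4937, -0.0002, 0.2627]
tcp_rot: [0.153, -0.33, 0.843, -0.397]
force: [-0.6, -0.6, 0.3]
finger_gap: 0.0471
[ 0.457 -0.231 -0.557  0.918 -0.831 -2.006]
[-84.457  82.036  24.284]
[-84.178  82.308  24.331]
[ 0.092 -0.122  0.158]
```

```bash
python3 -m pendant '[[-0.1,-28,0,0,0,0,0],[-0.1,-28,10,0,0,0,0],[-0.1,-28,24,0,0,0,0],[-0.1,0,24,8,0,0,0],[-0.1,0,24,8,0,0,0],[-0.1,0,0,8,0,0,0],[-0.1,0,0,0,0,0,0],[-0.1,0,0,0,0,0,0]]'
python3 - <<'E'
from h import *
s=read_state(); print(s['joints'])
for a in need(s,G(.155,th0),-armz(th0),-Y): print(a)
d={n:camera(n) for n in("scene","top")}
save('top5.png',cv2.resize(d['top']['image'][120:260,180:370],None,fx=4,fy=4));save('scene5.png',cv2.resize(d['scene']['image'][150:300,180:380],None,fx=4,fy=4))
E
```

```text
t: 10.5
position: [0.5345, 0.0814, 0.187]
tcp_rot: [0.155, -0.328, 0.843, -0.397]
force: [-0.5, 0.4, 0.7]
finger_gap: 0.0471
[ 0.58  -0.011 -0.528  0.859 -0.863 -1.823]
[1.159 3.311 1.024]
[1.153 3.315 1.021]
[ 0.032 -0.079 -0.138]
```

View pics/top5.png

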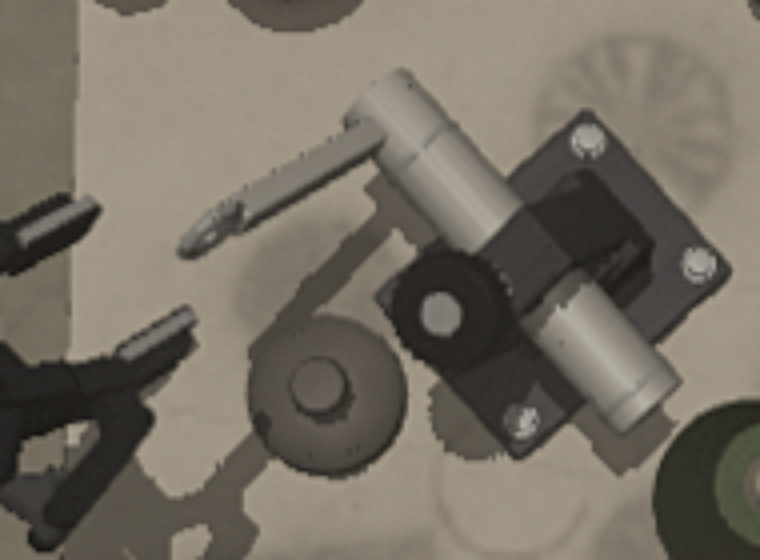

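View pics/scene5.png

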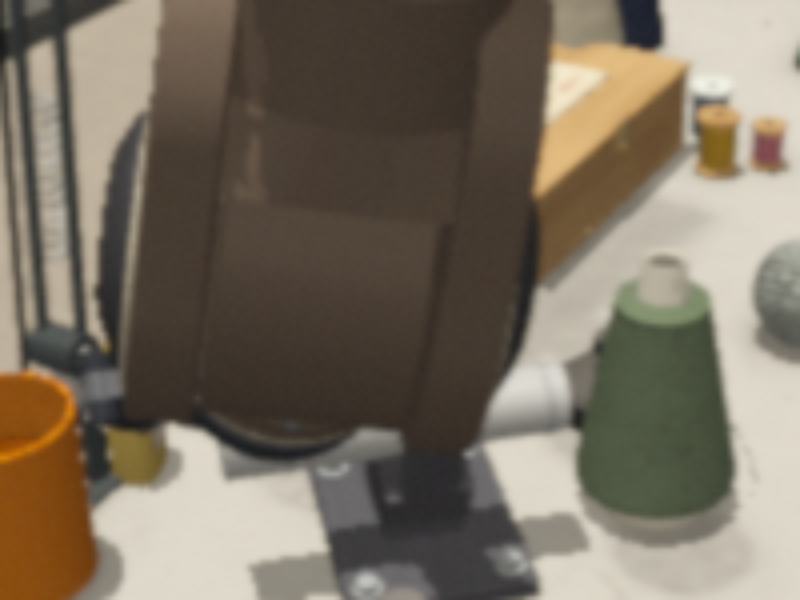

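```bash
python3 -m pendant '[[-0.1,1.2,3.3,1,0,0,0],[-0.1,0,0,20,0,0,0],[-0.1,0,0,20,0,0,0],[-0.1,0,0,20,0,0,0],[-0.1,0,0,0,0,0,0],[-0.1,0,0,0,0,0,0]]'
python3 - <<'E'
from h import *
s=read_state(); print(s['joints'])
for a in need(s,G(.068,th0),-armz(th0),-Y): print(a)
d={n:camera(n) for n in("scene","top")}
save('top6.png',cv2.resize(d['top']['image'][120:260,180:370],None,fx=4,fy=4))
E
```

```text
t: 11.2
position: [0.563, 0.0477, 0.1447]
tcp_rot: [0.154, -0.329, 0.843, -0.397]
force: [0.5, 0.1, -0.6]
finger_gap: 0.047
[ 0.485  0.012 -0.615  0.645 -0.84  -1.965]
[-0.855 -1.21  27.061]
[-0.801 -1.183 27.063]
[ 0.058 -0.113 -0.01 ]
```

View pics/top6.png

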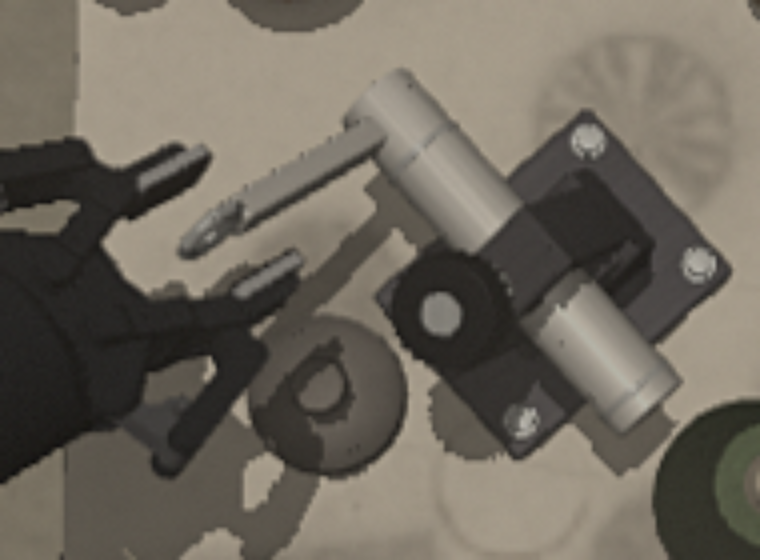

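```bash
python3 -m pendant '[[-0.1,-0.8,-1,14,0,0,0],[-0.1,0,0,13,0,0,0],[0.3,0,0,0,0,0,0],[0.5,0,0,0,0,0,0],[0.6,0,0,0,0,0,0],[0.65,0,0,0,0,0,0]]'
python3 - <<'E'
from h import *
s=read_state(); print(s['joints'])
for a in need(s,G(.068,th0),-armz(th0),-Y): print(a)
d={n:camera(n) for n in("scene","top")}
save('top7.png',cv2.resize(d['top']['image'][130:230,200:320],None,fx=6,fy=6,interpolation=cv2.INTER_CUBIC))
E
```

```text
t: 11.9
position: [0.5785, 0.0334, 0.1285]
tcp_rot: [0.155, -0.33, 0.843, -0.396]
force: [0.0, 0.3, -0.5]
finger_gap: 0.0152
[ 0.442  0.03  -0.641  0.554 -0.826 -2.027]
[ 0.897 -0.186  0.57 ]
[ 0.898 -0.186  0.57 ]
[ 0.04  -0.013  0.015]
```

View pics/top7.png

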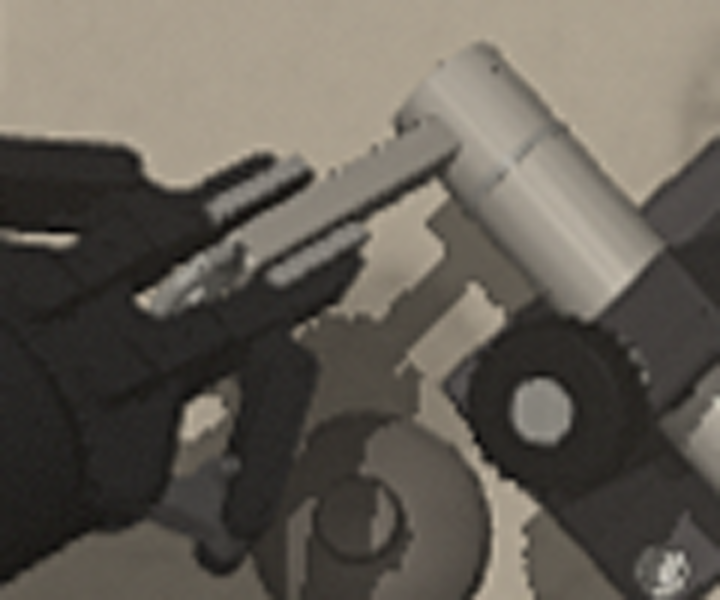

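```bash
python3 -m pendant '[[0.7,0.3,0,0,0,0,0],[0.75,0,0,0,0,0,0],[1,0,0,0,0,0,0],[1,0,0,0,0,0,0]]'
python3 - <<'E'
from h import *
s=read_state(); print(s['force']@Y,s['force'])
for a in need(s,G(.068,th0),-armz(th0),-Y): print(a)
E
```

```text
t: 12.4
position: [0.5789, 0.0336, 0.1284]
tcp_rot: [0.155, -0.33, 0.843, -0.396]
force: [1.8, 4.8, 0.7]
finger_gap: 0.0109
4.570047485792905 [1.789 4.8   0.72 ]
[ 1.369 -0.247  0.436]
[ 1.368 -0.246  0.438]
[ 0.081  0.065 -0.032]
```

```bash
python3 -m pendant '[[1,0,-3.3,0.1,-2.8,0,0],[1,0,-6.65,0.3,-5.6,0,0],[1,0,-6.65,0.3,-5.6,0,0],[1,0,0,0,0,0,0]]'
python3 - <<'E'
from h import *
s=read_state(); th=th0-np.radians(14); print(s['force']@np.c_[X,Y],s['force'],s['joints'])
for a in need(s,G(.068,th),-armz(th),-Y): print(a)
E
```

```text
t: 12.8
position: [0.5879, 0.024, 0.1402]
tcp_rot: [0.114, -0.345, 0.886, -0.288]
force: [0.8, 7.7, 3.3]
finger_gap: 0.0111
[-5.087  5.824] [0.83  7.688 3.288] [ 0.313  0.034 -0.483  0.755 -0.564 -2.088]
[1.441 0.77  0.007]
[1.439 0.774 0.005]
[ 0.313  0.075 -0.153]
```

```bash
python3 -m pendant '[[1,0,-6.65,0.3,-5.6,0,0],[1,0,-6.65,0.3,-5.6,0,0],[1,0,-6.65,0.3,-5.6,0,0],[1,0,0,0,0,0,0]]'
python3 - <<'E'
from h import *
s=read_state(); th=th0-np.radians(30.8); print(s['force']@np.c_[X,Y],s['force'],s['joints'])
for a in need(s,G(.068,th),-armz(th),-Y): print(a)
E
python3 -m pendant '[[1,0,-6.65,0.3,-5.6,0,0],[1,0,-6.65,0.3,-5.6,0,0],[1,0,-6.65,0.3,-5.6,0,0],[1,0,-3.2,0.1,-2.8,0,0],[1,0,0,0,0,0,0],[1,0,0,0,0,0,0]]'
python3 - <<'E'
from h import *
s=read_state(); th=0; print(s['force']@np.c_[X,Y],s['force'],s['joints'])
for a in need(s,G(.068,th),-armz(th),-Y): print(a)
d={n:camera(n) for n in("scene","top")}
save('top8.png',cv2.resize(d['top']['image'][130:230,200:320],None,fx=6,fy=6,interpolation=cv2.INTER_CUBIC));save('scene8.png',cv2.resize(d['scene']['image'][150:300,180:380],None,fx=4,fy=4))
E
```

```text
t: 13.2
position: [0.6, 0.0108, 0.1486]
tcp_rot: [0.062, -0.358, 0.919, -0.156]
force: [3.1, 6.4, 1.2]
finger_gap: 0.0112
[-2.619  6.578] [3.058 6.386 1.169] [ 0.153  0.12  -0.27   0.987 -0.277 -2.188]
[ 1.393  0.753 -0.768]
[ 1.392  0.752 -0.771]
[ 0.336  0.049 -0.138]
t: 13.8
position: [0.6143, -0.0048, 0.1514]
tcp_rot: [-0.001, -0.364, 0.931, 0.002]
force: [4.8, 6.3, -4.6]
finger_gap: 0.0112
[-1.383  7.743] [ 4.752  6.267 -4.571] [-0.009  0.307  0.012  1.278  0.003 -2.325]
[ 1.303 -0.59  -1.628]
[ 1.304 -0.596 -1.625]
[ 0.226  0.021 -0.032]
```

View pics/scene8.png

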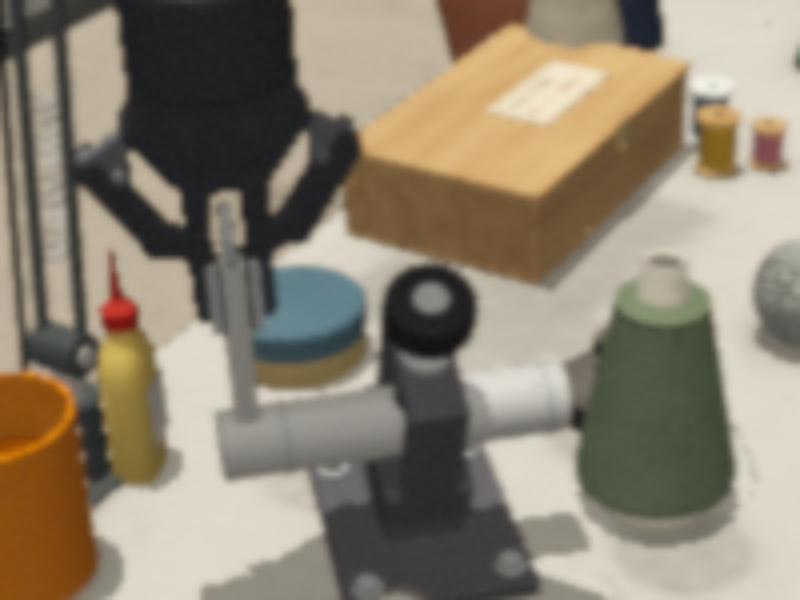

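View pics/top8.png

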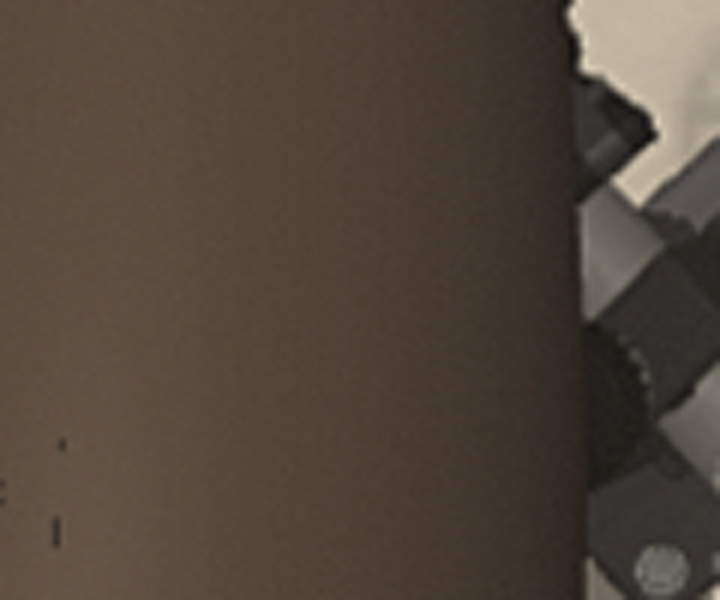

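```bash
python3 -m pendant '[[0.2,0,0,0,0,0,0],[0,0,0,0,0,0,0],[0,0,0,0,0,0,0],[0,0,0,-10,0,0,0],[0,0,0,-25,0,0,0],[0,0,0,-35,0,0,0],[0,0,0,-40,0,0,0],[-0.5,0,40,0,0,0,0],[-1,0,40,0,0,0,0],[-1,0,40,0,0,0,0],[-1,0,0,0,0,0,0]]'
python3 - <<'E'
from h import *
s=read_state(); print(s['joints'])
d={n:camera(n) for n in("scene","top")}; pickle.dump(d,open('c2.pkl','wb'))
save('top9.png',cv2.resize(d['top']['image'][110:250,200:390],None,fx=4,fy=4,interpolation=cv2.INTER_CUBIC));save('scene9.png',cv2.resize(d['scene']['image'][150:300,180:380],None,fx=4,fy=4))
for sg in(1,-1):
    for a in need(s,Kn+.0725*u,-u,[0,sg,0]): print(a)
E
```

```text
t: 15.0
position: [0.5299, 0.0848, 0.2649]
tcp_rot: [0.0, -0.365, 0.931, 0.0]
force: [0.1, -0.8, 0.3]
finger_gap: 0.0855
[ 0.158  0.151  0.063  1.482  0.001 -2.161]
[ 83.677 -53.967  30.718]
[-84.874 -32.749  50.812]
[ 12.148 -29.465 133.016]
[ 83.677 -53.967  30.718]
[84.874 32.749 50.812]
[ 23.713   9.776 -43.604]
```

View pics/scene9.png

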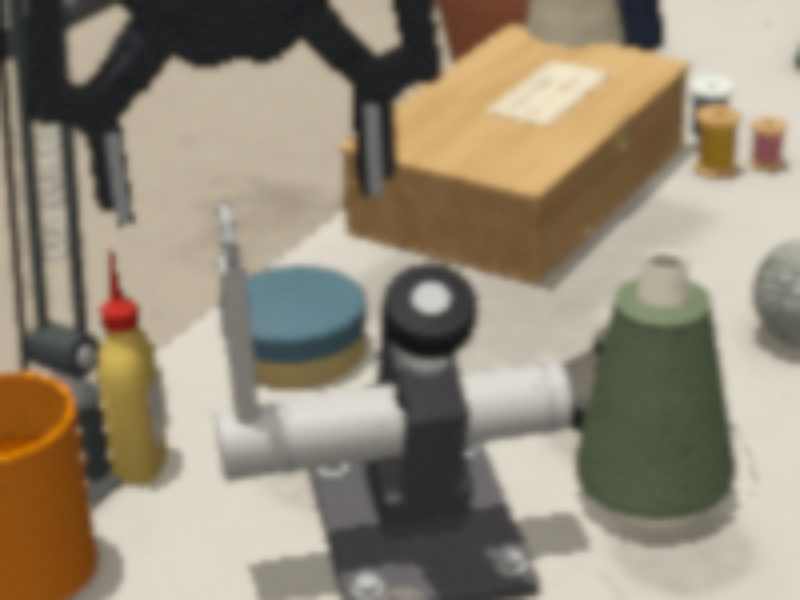

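View pics/top9.png

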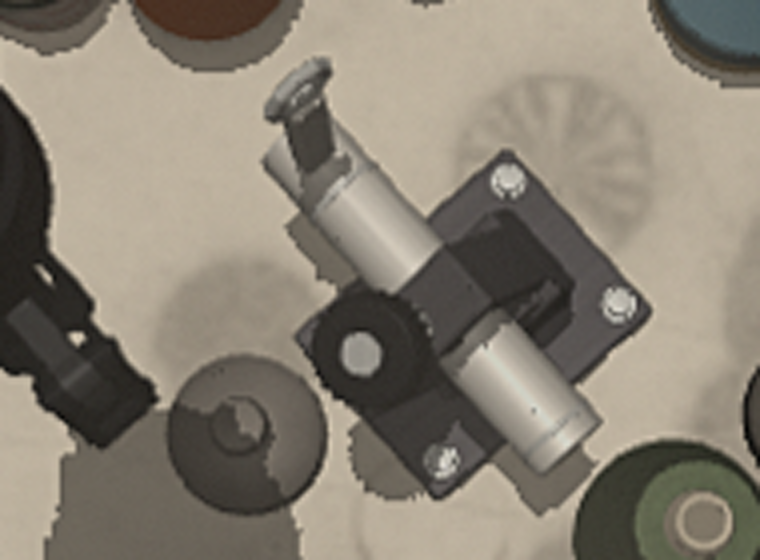

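```bash
python3 - <<'E'
from h import *
d=pickle.load(open('c2.pkl','rb')); t=d['top'];s=d['scene']
p,e=tri(t,(300/4+200,88/4+110),s,(227/4+180,222/4+150)); q=p-c0; print(p,e,q@X,q@Y,q[2],'lean fwd',np.arctan2(-(q@X),q[2]))
b=onplane(t,[(300/4+200,88/4+110)],.201)[0]-c0; print(b@X,b@Y)
print('exp upright eye px', (proj(t,[G(.116,0),G(.116,.1),G(.116,-.1)])-[200,110])*4)
P=[(x,y) for y in range(118,165) for x in range(258,292)]
P=depthpts(t,P)-c0; q=np.c_[P@X,P@Y,P[:,2]]*1000
k=(abs(q[:,1]-84)<10)&(q[:,2]>25)&(q[:,2]<140)&(abs(q[:,0])<40); q=q[k]
for a in range(25,140,15):
    m=(q[:,2]>=a)&(q[:,2]<a+15); print(a,m.sum(),np.median(q[m,0]) if m.any() else '',np.ptp(q[m,0]) if m.any() else '', np.median(q[m,1]) if m.any() else '')
# scene depth
P=[(x,y) for y in range(195,260) for x in range(230,248)]
P=depthpts(s,P)-c0; q=np.c_[P@X,P@Y,P[:,2]]*1000
k=(abs(q[:,1]-84)<12)&(q[:,2]>25)&(q[:,2]<140)&(abs(q[:,0])<40); q=q[k]
for a in range(25,140,15):
    m=(q[:,2]>=a)&(q[:,2]<a+15); print(a,m.sum(),np.median(q[m,0]) if m.any() else '', np.median(q[m,1]) if m.any() else '')
E
```

```text
[ 0.614 -0.007  0.202] 0.0005216020678561533 0.0007681637423177572 0.08352281642099807 0.11732357886672133 lean fwd -0.006547300835660108
0.0009789236779995504 0.0841073342912293
exp upright eye px [[299.07   90.993]
 [275.236 112.171]
 [323.114  70.643]]
25 24 -3.9033293182033013 14.826542796784933 79.48025514743541
40 26 -3.8019680230825506 15.251946881032563 79.48661815708883
55 29 -3.0703869112544377 15.04329510675887 79.57526020408245
70 25 -2.767255898832146 15.08910974165073 79.38913714319479
85 29 -1.3222219215476498 15.942315584198422 79.4467678210788
100 80 0.2875889844807103 26.710251580962634 82.71987228745922
115 76 -2.3421906610250796 29.80214114533665 84.12493653723845
130 17 1.0718366752351305 17.54260049508001 83.8681389245124
25 47 -12.157560231753033 84.56009843503296
40 44 -12.297067230922865 84.85903231323442
55 48 -12.203320161026706 84.62311998099071
70 47 -11.363713849858588 85.40706626988074
85 52 -11.237329958222425 84.46158162106084
100 37 -13.423270171667307 85.84022411627103
115 39 -12.900247182255079 84.718941189583
130 0
```

```bash
cat >> h.py <<'E'
def xdir(deg):
    z=-u; x=np.array([0,1.,0]); x-=z*(x@z); x/=np.linalg.norm(x)
    return Ro.from_rotvec(np.radians(deg)*z).apply(x)
E
python3 - <<'E'
from h import *
s=read_state(); 
for a in need(s,Kn+.0725*u,-u,xdir(-70)): print(a)
E
```

```text
[ 84.005 -51.11   30.055]
[  4.1   -90.375  48.866]
[ 22.171 -14.227  64.479]
```

```bash
python3 -m pendant '[[-1,0,0,0,2.463,-1.581,7.164],[-1,0,0,0,2.463,-1.581,7.164],[-1,0,0,0,2.463,-1.581,7.164],[-1,0,0,0,2.463,-1.581,7.164],[-1,0,0,0,2.463,-1.581,7.164],[-1,0,0,0,2.463,-1.581,7.164],[-1,0,0,0,2.463,-1.581,7.164],[-1,0,0,0,2.463,-1.581,7.164],[-1,0,0,0,2.463,-1.581,7.164],[-1,1,-30,0,0,0,0],[-1,1,-30,10,0,0,0],[-1,1,-30,15,0,0,0],[-1,0,0,20,0,0,0],[-1,0,0,0,0,0,0],[-1,0,0,0,0,0,0]]'
python3 - <<'E'
from h import *
s=read_state(); print(s['joints'])
for a in need(s,Kn+.0725*u,-u,xdir(-70)): print(a)
E
```

```text
t: 16.6
position: [0.5055, -0.0116, 0.2369]
tcp_rot: [0.174, 0.194, 0.957, -0.127]
force: [0.5, -0.4, 0.3]
finger_gap: 0.0854
[ 0.189 -0.119 -0.342  1.11  -0.367 -1.026]
[1.235 0.251 2.494]
[1.242 0.248 2.491]
[-0.118 -0.169 -0.106]
```

```bash
python3 -m pendant '[[-1,1.2,0.2,22,0,0,0],[-1,0,0,22,0,0,0],[-1,0,0,22,0,0,0],[-1,0,0,15,0,0,0],[-1,0,0,0,0,0,0],[-1,0,0,0,0,0,0]]'
python3 - <<'E'
from h import *
s=read_state(); print(s['joints'],s['force'])
for a in need(s,Kn-.0125*u+[0,.0013,-.0004],-u,xdir(-70)): print(a)
E
```

```text
t: 17.2
position: [0.5279, -0.0351, 0.1635]
tcp_rot: [0.174, 0.194, 0.957, -0.127]
force: [-0.2, -0.2, 0.4]
finger_gap: 0.0852
[ 0.127 -0.072 -0.464  0.917 -0.352 -1.091] [-0.222 -0.165  0.449]
[0.619 0.409 7.244]
[0.633 0.403 7.244]
[-0.051 -0.108 -0.028]
```

```bash
python3 -m pendant '[[-1,0.6,0.4,7,0,0,0],[-1,0,0,0,0,0,0],[0,0,0,0,0,0,0],[0,0,0,0,0,0,0],[0.03,0,0,0,0,0,0],[0.05,0,0,0,0,0,0]]'
python3 - <<'E'
from h import *
s=read_state(); print(toolR(s['tcp_rot']).inv().apply(s['force']))
for a in need(s,Kn-.0125*u+[0,.0013,-.0004],-u,xdir(-70)): print(a)
d={n:camera(n) for n in("scene","top")}
save('top10.png',cv2.resize(d['top']['image'][110:250,200:390],None,fx=4,fy=4,interpolation=cv2.INTER_CUBIC))
E
```

```text
t: 17.8
position: [0.5279, -0.0366, 0.1559]
tcp_rot: [0.173, 0.193, 0.957, -0.127]
force: [-6.8, 3.7, 4.2]
finger_gap: 0.041
[ 5.528 -0.244 -6.891]
[-1.813  0.337 -0.118]
[-1.814  0.337 -0.11 ]
[-0.007 -0.242  0.015]
```

View pics/top10.png

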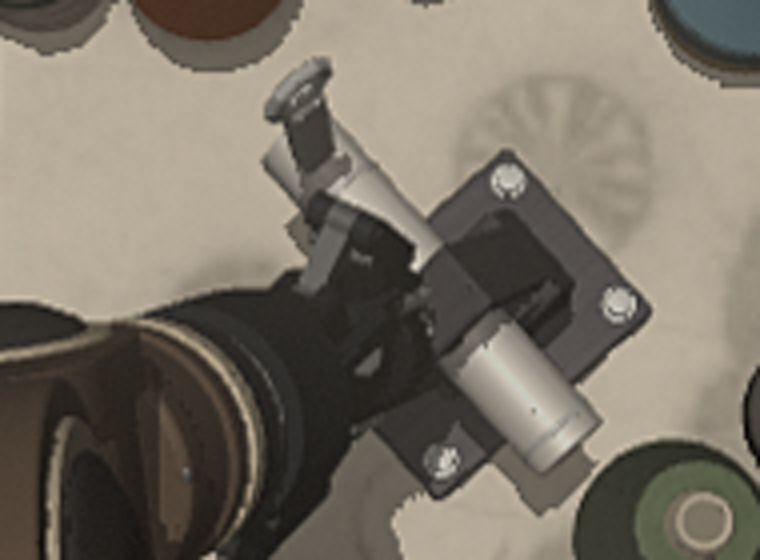

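```bash
python3 -m pendant '[[0.5,0.5,0,0,0,0,0],[1,0,0,0,0,0,0],[1,0,0,0,0,0,0],[1,0,0,0.35,0,0,8],[1,0,0,0.35,0,0,8],[1,0,0,0.35,0,0,8],[1,0,0,0.35,0,0,8],[1,0,0,0.35,0,0,8],[1,0,0,0.35,0,0,8]]'
cat > st.py <<'E'
from h import *
s=read_state(); print('j6',s['joints'][5],'torque about u',s['ft_torque']@u,'F tool',toolR(s['tcp_rot']).inv().apply(s['force']),s['finger_gap'])
E
python3 st.py
```

```text
t: 18.8
position: [0.5284, -0.037, 0.1541]
tcp_rot: [0.21, 0.568, 0.795, -0.044]
force: [-5.9, 2.4, 5.6]
finger_gap: 0.0407
j6 -0.2542573830063407 torque about u 0.2920774938090222 F tool [ 1.494 -3.649 -7.484] 0.04073602475748792
```

```bash
python3 -m pendant '[[1,0,0,0.35,0,0,8],[1,0,0,0.35,0,0,8],[1,0,0,0.35,0,0,8],[1,0,0,0.35,0,0,8]]'; python3 st.py; python3 -m pendant '[[1,0,0,0.35,0,0,8],[1,0,0,0.35,0,0,8],[1,0,0,0.35,0,0,8]]'; python3 st.py
```

```text
t: 19.2
position: [0.5288, -0.0373, 0.1528]
tcp_rot: [0.214, 0.765, 0.607, 0.015]
force: [-5.9, 3.3, 6.0]
finger_gap: 0.0403
j6 0.3027179685557764 torque about u 0.5767991820535272 F tool [ 0.143 -3.931 -8.139] 0.040295399952354934
t: 19.5
position: [0.5291, -0.0376, 0.1519]
tcp_rot: [0.206, 0.874, 0.435, 0.06]
force: [-6.2, 3.7, 4.2]
finger_gap: 0.0405
j6 0.7202308046995175 torque about u 0.7577146025864723 F tool [-1.175 -4.806 -6.679] 0.04053316503377999
```

```bash
python3 -m pendant '[[1,0,0,0.35,0,0,8],[1,0,0,0.35,0,0,8],[1,0,0,0.35,0,0,8],[1,0,0,0,0,0,0]]'; python3 st.py
```

```text
t: 19.9
position: [0.5296, -0.0379, 0.1509]
tcp_rot: [0.19, 0.945, 0.245, 0.101]
force: [-6.8, 3.0, 3.6]
finger_gap: 0.0406
j6 1.136059438715094 torque about u 0.3173603072179647 F tool [-4.032 -3.866 -6.103] 0.04055804704516223
```

```bash
python3 -m pendant '[[0,0,0,0,0,0,0],[-1,0,0,0,0,0,0],[-1,0,0,0,0,0,0],[-1,0,0,0,0,0,0],[-1,0,0,0,0,0,0],[-1,0,0,-20,0,0,0],[-1,0,0,-30,0,0,0],[-1,0,0,-35,0,0,0],[-1,0,0,-35,0,0,0],[-1,0,0,-30,0,0,0],[-1,0,0,0,0,0,0],[-1,0,0,0,0,0,0]]'; python3 - <<'E'
from h import *
d={n:camera(n) for n in("scene","top")}; pickle.dump(d,open('c3.pkl','wb'))
save('top11.png',cv2.resize(d['top']['image'][110:250,200:390],None,fx=4,fy=4,interpolation=cv2.INTER_CUBIC));save('scene11.png',cv2.resize(d['scene']['image'][150:300,180:380],None,fx=4,fy=4))
for f in('c0.pkl','c1.pkl','c2.pkl','c3.pkl'):
    d=pickle.load(open(f,'rb')); t=d['top'];s=d['scene']
    a,na=blob(t['image'],(291,198),8,90,255); b,nb=blob(s['image'],(288,225),8,120,255)
    p,e=tri(t,a,s,b); print(a,na,b,nb,p,e,(p-c0)@u)
E
```

```text
t: 21.1
position: [0.4879, 0.0082, 0.2873]
tcp_rot: [0.191, 0.945, 0.246, 0.102]
force: [-0.1, -0.5, 0.2]
finger_gap: 0.0855
[290.705 197.679] 78 [287.167 224.924] 66 [ 0.522 -0.031  0.174] 0.001304337792483081 0.09921804293579044
[290.47 197.5 ] 66 [287.102 223.542] 59 [ 0.522 -0.03   0.177] 0.0012474221621605257 0.10211830315196396
[289.701 198.149] 87 [287.246 224.058] 69 [ 0.521 -0.029  0.177] 0.0012498527720831488 0.10254420144448152
[290.845 197.702] 84 [287.209 225.358] 67 [ 0.523 -0.031  0.173] 0.0013643933237687672 0.09820188363858678
```

View pics/scene11.png

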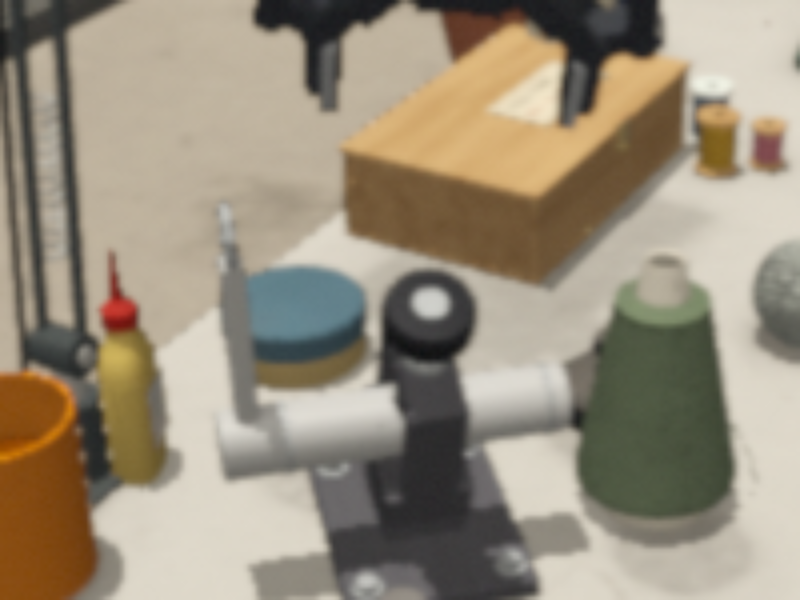

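View pics/top11.png

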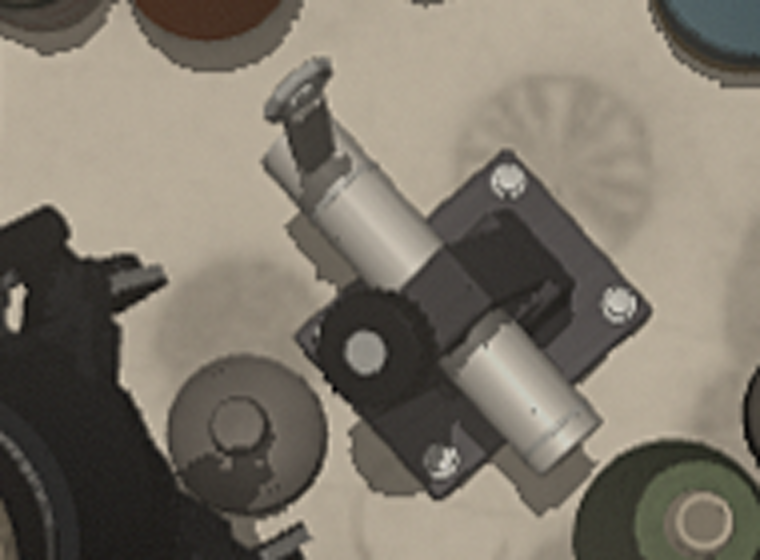

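```bash
python3 -m pendant '[[-1,0,0,-20,0,0,0],[-1,0,0,0,0,0,0],[-1,0,0,0,0,0,0],[-1,0,0,0,0,0,0],[-1,0,0,0,0,0,0]]'; python3 - <<'E'
from h import *
d={n:camera(n) for n in("scene","top")};t=d['top'];s=d['scene']
o=pickle.load(open('c2.pkl','rb')); o0=pickle.load(open('c0.pkl','rb'))
a,na=blob(t['image'],(291,198),8,90,255); b,nb=blob(s['image'],(288,225),8,120,255)
p,e=tri(t,a,s,b); print(a,na,b,nb,p,e,(p-c0)@u)
for n,(x0,y0,x1,y1) in {'top':(262,120,290,160),'scene':(228,195,250,265)}.items():
    A=cv2.cvtColor(o[n]['image'],cv2.COLOR_RGB2GRAY)[y0:y1,x0:x1].astype(np.float32);B=cv2.cvtColor(d[n]['image'],cv2.COLOR_RGB2GRAY)[y0:y1,x0:x1].astype(np.float32)
    print(n,'arm shift px since swing',cv2.phaseCorrelate(A,B), abs(A-B).mean())
for n,(x0,y0,x1,y1) in {'w1':(240,195,283,240),'w0':(384,190,428,236),'cone':(342,218,396,272)}.items():
    A=cv2.cvtColor(o0['top']['image'],cv2.COLOR_RGB2GRAY)[y0:y1,x0:x1].astype(np.float32);B=cv2.cvtColor(t['image'],cv2.COLOR_RGB2GRAY)[y0:y1,x0:x1].astype(np.float32)
    print(n,cv2.phaseCorrelate(A,B))
print(read_state()['force'],read_state()['t'])
E
```

```text
t: 21.7
position: [0.4817, 0.0138, 0.3039]
tcp_rot: [0.191, 0.945, 0.245, 0.1]
force: [-0.1, 0.1, -0.2]
finger_gap: 0.0856
[290.845 197.702] 84 [287.242 225.303] 66 [ 0.523 -0.031  0.173] 0.0014116800106015771 0.09831927163053648
top arm shift px since swing ((-0.01951259928962301, -0.013302029183943631), 1.0098809193074703) 9.033929
scene arm shift px since swing ((0.014483865598354129, -0.0024063604167636754), 1.0028228022985988) 1.312987
w1 ((0.6949883014933178, 0.6558826002227143), 0.7959733515609929)
w0 ((0.5182404992161693, 0.022410989416417948), 1.0030451208353042)
cone ((0.006530038527351678, 0.005697366489584965), 0.9986823849553761)
[-0.665 -0.796  0.341] 21.8
```

```bash
python3 -c "
from cell import sign_off; print(sign_off())"
```

```text
the job is handed in; nothing more can be done
None
```

The guide arm now stands upright in the larger clamp, the screw is retightened, and the job is handed in at about 22 s of robot time.

**What I did:** I backed the clamp screw off about 1.15 rad. I then gripped the guide arm, which leaned about 0.88 rad, swung it upright and let go. Last I turned the screw back about 2.2 rad and retreated clear.

**Last checks:**
- **Arm angle:** leaning within about 0.03 rad of vertical after the swing. The pictures show no movement during tightening (shift under 0.02 px).
- **Knob travel:** it moved out about 2.9 mm on loosening, well under the 9 mm limit.
- **Tightness:** the knob ended about 1 mm further in than at the start and stayed steady between two looks. The turning torque rose to about 0.76 N m. I could not measure the pad's force on the bar directly, so the 80 N is inferred from these readings.
- **Thread cone and weights:** unmoved within measurement. Both weights showed shifts of up to about 0.7 px; pattern_weight_1's is probably the robot's shadow.
- **Robot:** touching nothing at the end, with wrist force near zero.

**One disagreement:** the knob came in only about 4.1 mm, where 2.2 rad should give about 5.6 mm. The torque also dropped to 0.32 N m when I stopped turning. I took this as the screw springing back to about 1 rad past touch, where its friction holds it, but some slip of the fingers on the knob is possible.

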